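# Index the inspection table and fire the camera

### The arm

A 7-joint arm with a two-finger parallel gripper is mounted at the origin on the work surface. World frame = base frame: x ahead of the robot, y to its left, z up, the work surface at z = 0. Lengths are in m, angles in rad, forces in N, time in s.
With the tool pointing down it reaches from about 0.4 to 0.85 m from the base axis. Payload 4.5 kg.
Tool frame: the origin (TCP) lies at the very end of the fingers, on their centre line; the grasp point (between the pads) lies 19 mm behind it (r.grip_depth is the z of the grasp point in the tool frame, in m); z points along the fingers, y is the line along which they close (so a half turn about z gives the same grasp; the last joint's range is limited). The gripper opens to 88 mm and grips with 3 to 60 N. Pads are 18 mm wide; open, the fingers measure 123 mm over their backs; the gripper's body (75 mm by 187 mm) begins 45 mm behind the grasp point.
Start: joints at [-1.253, 0.689, -0.195, 1.565, 0.157, 0.902, -0.215], TCP at [0.175, 0.6, 0.239] pointing down, gripper open.
Joint ranges: [-3.01, 3.01], [-0.46, 2.08], [-1.47, 1.51], [0.13, 2.56], [-1, 4.14], [0.04, 2.09], [-2.66, 2.66]. Speed limits (rad/s): [2.57, 2.57, 3.14, 3.14, 3.14, 3.14, 3.14].

### API

Orientations are given as a unit quaternion [x, y, z, w].
In Python, from plant import r, camrig gives the robot as it stands (r), with the cameras (camrig).
- The arm moves only by the tool run_rows, called as name(argument=value, ...) on one line, values as JSON. Schema: {"type":"object","properties":{"segments":{"type":"array","items":{"type":"number"},"minItems":7,"maxItems":70},"force":{"type":"number"},"only":{"type":"string"},"quiet":{"type":"boolean"},"lines":{"type":"string"}},"required":["segments"],"additionalProperties":false}. segments is one flat list of numbers that holds 1 to 10 rows one after another, with no inner brackets; each row has 7 numbers: the opening from 0.0 (shut) to 1.0 (fully open), then dx, dy, dz in units of 20 mm, then a rotation vector rx, ry, rz in rad; each row is the pose to reach, as a shift and turn from the pose commanded when the call began, along the tool's axes at that moment; what a row does not reach only later rows make up. A row lasts 1/10 s, in which the tool goes at most 0.05 m and 0.15 rad, less where a joint would pass 70% of its speed; a pose out of reach is approached as far as the arm can. The fingers move at their own pace and stop on an object; force is the grip in N (left out, the last holds). Time passes only in rows, so rows that do not move let the fingers close. The tool returns the time, the measured TCP pose, the force, the opening and the grip force at its end. only (a regular expression) keeps the lines of the reply that match it, lines (a string "A,B") keeps lines A to B, and quiet returns only ok. Input that does not fit is refused with a message, and nothing moves.
- r.get_state(): the state, without advancing time (a new reading comes with each control period).
- camrig.snapshot(name): name is "scene" or "top" or "wrist"; returns the picture (420x560x3 uint8, red, green, blue); there is no depth.
- camrig.camera_params(name): a dict with "fx", "fy", "cx", "cy" (pixels), "rvec" (rotation vector, rad) and "tvec" (3), from world to camera coordinates, as OpenCV has them. Camera axes: x right, y down, z forward; pixel columns grow to the right and rows downward; lengths in m; the calibration is good to about 2 mm. The wrist camera is an equidistant fisheye: a pixel r from the principal point sees the ray r / f radians off the axis. A picture is of the moment at which its call begins: read the wrist's pose just before it. camera_params takes no time and is no camera call; for the wrist camera it gives the pose at the moment of the call.
- r.finish_job(): hands the job in; it is judged then, once.
The state is a dict: "clock": time; "q": joint angles; "qd": joint speeds; "joint_torque": joint torques, N m; "tool_pos": TCP position; "eef_rot": TCP orientation; "contact_force": force on the tool from outside, world axes, zero at the start; "moment": the same for the moment, N m; "opening": opening from 0.0 (shut) to 1.0 (fully open); "finger_force": force on a finger pad.
Only numpy, scipy, OpenCV 4.12 (cv2) and the standard library are available. Lean on these libraries where they do the work, as an engineer would, in place of code of your own. Each camera call takes 0.05 s, during which the arm holds its last target. There are 200 camera calls.

### The job

Turn the rotary table by one position only, so that the white square connector housing comes to rest in front of the inspection camera with the table clicked into its detent and all three parts still standing in their cups. Only then push the switch's roller arm over sideways until it trips, to take the picture, and let it spring back upright. Leave the other things on the bench where they are.

Things in the scene. Friction and masses are not known exactly. Their poses are not given: they have to be found in the camera images.
- dial (a joint): Angle of the rotary table in rad, 0 as found, positive anticlockwise from above. A detent holds it at every 60 degrees (1.047 rad): turned less than half a pitch (0.52 rad) and let go it swings back; beyond that it snaps on into the next position by itself. It turns about a vertical axis and takes some 4 to 6 N at a peg.
- dial_axis (a point): Rotary table: aluminium disc 220 mm across on a fixed grey square base. This point: centre of its top face, 52 mm above the bench; z up, x towards the camera. Six black cups (42 mm outside, 36 mm bore, rims 14 mm above the disc) stand on it 56 mm from the axis, every 60 degrees, one of them at the camera spot.
- peg0 (a point): Centre of the top of one of six upright steel pegs on the disc, for pushing it round: 10 mm thick, 42 mm tall (tops 94 mm above the bench), 97 mm from the axis, midway between the cups. This one turns with the disc; the others follow every 60 degrees about the axis.
- camera_spot (a point): The spot the inspection camera looks at, on the cup floor 56 mm from the axis towards the camera, 56 mm above the bench. The small black camera (fixed) sits slanted on a short steel post 178 mm from the axis, its top 145 mm above the bench; its lens is some 120 mm from the axis and 100 mm above the bench.
- housing: White square connector housing, 23 x 23 x 26 mm with a latch rib on one side and four dark square holes in the top, standing loose in a cup next to the camera's cup, to one side or the other. Origin at the centre of its underside, z up.
- bobbin: White round bobbin with two flanges, 33 mm across, 26 mm tall, loose in the cup on the other side of the camera's cup. Origin at the centre of its underside.
- jack: Round metal jack, 33 mm across with a 12 mm brass stem, 28 mm tall, loose in the cup that is now at the camera. Origin at the centre of its underside.
- roller_arm (a joint): Angle in rad of the roller arm of the limit switch: 0 upright at rest, positive when the roller is pushed to the switch's -y side. It swings either way to 1.0 rad, springs back when let go, and trips beyond 0.4 rad either way. Pivot 55 mm above the bench, roller centre 55 mm from it; about 2 N at the roller trips it.
- roller (a point): Centre of the black roller (20 mm across, 10 mm wide) at the end of the roller arm, 110 mm above the bench at rest. It swings in the upright plane of the switch's y and z axes.
- switch_foot (a point): Roller lever switch, which fires the inspection camera: grey block 34 x 34 mm, top 70 mm above the bench, on a fixed 85 x 75 mm steel foot plate. Origin under the block's centre at bench level; the roller is 31.5 mm to its -x side; the roller is deflected along y.
- tape: Roll of paper tape lying flat, 84 mm across, 20 mm tall, loose; a bystander near the switch.
- driver: Screwdriver lying flat, 170 mm long, orange handle; a bystander near the switch.
- pliers: Blue handled pliers lying flat, about 125 mm long, 16 mm tall; a bystander to the left.
- spool: Black spool, 64 mm across, 45 mm tall, upright; a bystander to the left.
- carton: Small carton 90 x 60 x 45 mm; a bystander to the right.
- mug: White mug, 76 mm across, 90 mm tall; a bystander to the right.

How it is judged:
On the way, in this order (a step that is already met when the one before it is completed fails the run):
1. the connector housing rests within 6 mm of the camera spot, the table still (horizontal distance between housing and camera_spot below 0.006 m and velocity of joint dial between -0.1 and 0.1 rad/s), for 0.2 s.
2. with the housing there, the roller arm is pushed past its trip angle (0.4 rad either way) (horizontal distance between housing and camera_spot below 0.006 m and (value of joint roller_arm above 0.4 rad or value of joint roller_arm below -0.4 rad)), for 0.05 s.
At the end, for the whole second after the job is handed in: The connector housing is within 6 mm (seen from above) of the camera spot with the table at rest; housing, bobbin and jack stand upright (within 0.2 rad) down in their cups, 50 to 62 mm from the table's axis; the roller arm is back upright within 0.1 rad (all of step 1 and angle between each of housing, bobbin, jack's own z axis and vertical below 0.2 rad and horizontal distance between housing and dial_axis between 0.05 and 0.062 m and z of each of housing, bobbin, jack in the frame of dial_axis below 0.01 m and horizontal distance between bobbin and dial_axis between 0.05 and 0.062 m and horizontal distance between jack and dial_axis between 0.05 and 0.062 m and value of joint roller_arm between -0.1 and 0.1 rad); the robot touches nothing.
It fails at once if the table is turned more than 1.5 rad from where it was found (past one position) (value of joint dial above 1.5 rad or value of joint dial below -1.5 rad).
It fails at once if the switch trips while the housing is more than 12 mm from the camera spot (horizontal distance between housing and camera_spot above 0.012 m and (value of joint roller_arm above 0.4 rad or value of joint roller_arm below -0.4 rad)).
It fails at once if a bystander is moved by more than 30 mm (distance of any of tape, driver, pliers, spool, carton, mug from where it was at the start of the episode above 0.03 m).
It also fails if it takes over 48 s, if anything falls off the work surface, if the arm or the gripper's body presses on something with over 40 N, if the wrist force passes 120 N, or if a joint passes its speed limit or range.

## Working session

There is one attempt and no reset: what is moved stays moved. The work goes in short steps, Python scripts to look and compute and a tool call to move; the robot and the scene stay as the last step left them, time stands still between calls to the robot, and variables do not carry over. Pictures are saved under pics/ and viewed, at most 10 in all, crops included, and the job is handed in when it is done.

```bash
ls; mkdir -p pics; python3 - <<'E'
from plant import r, camrig
import cv2
for n in("scene","top"):
    cv2.imwrite(f"pics/{n}0.png",camrig.snapshot(n)[:,:,::-1])
    print(n,camrig.camera_params(n))
s=r.get_state();print(s['clock'],s['tool_pos'],s['eef_rot'])
E
```

```text
pics
plant.py
scene {'fx': 479.805500278029, 'fy': 479.805500278029, 'cx': 275.23407020109755, 'cy': 213.52312874056858, 'rvec': array([ 2.03317212,  0.75910053, -0.41073918]), 'tvec': array([-0.40498188, -0.10132114,  1.51145456])}
top {'fx': 427.7901169915796, 'fy': 427.7901169915796, 'cx': 280.16640219017575, 'cy': 208.22955046946237, 'rvec': array([ 2.10856706, -2.12857834,  0.20349462]), 'tvec': array([-4.51475804e-05,  5.40676068e-01,  1.04683599e+00])}
0.1 [0.17487211 0.59946384 0.23800492] [ 1.41363186e-01  9.89957466e-01 -8.12917149e-04 -6.12672217e-05]
```

View pics/top0.png

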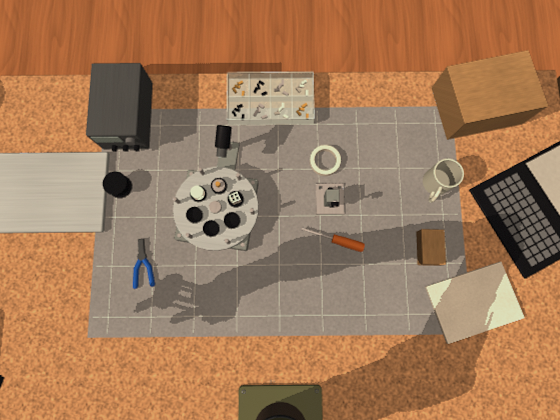

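View pics/scene0.png

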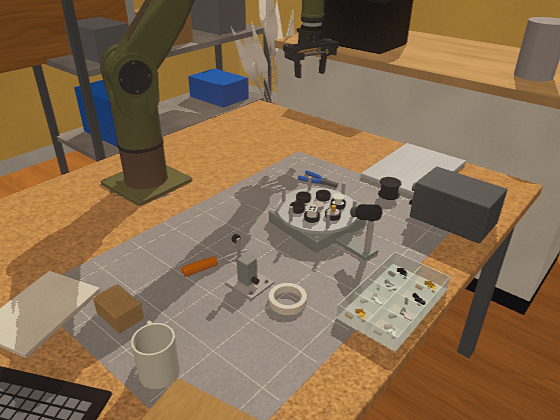

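```bash
python3 - <<'E'
import cv2
im=cv2.imread("pics/top0.png")
a=cv2.resize(im[110:260,160:270],None,fx=5,fy=5,interpolation=cv2.INTER_CUBIC)[:600]
cv2.imwrite("pics/a.png",cv2.resize(im[115:260,165:270],(420,580),interpolation=cv2.INTER_CUBIC))
b=cv2.resize(im[170:260,295:385],(580,580),interpolation=cv2.INTER_CUBIC)[:,:380]
import numpy as np
cv2.imwrite("pics/ab.png",np.hstack([cv2.imread("pics/a.png"),b]))
s=cv2.imread("pics/scene0.png")
cv2.imwrite("pics/s2.png",cv2.resize(s[160:320,220:400],(675,600),interpolation=cv2.INTER_CUBIC))
E
```

```text
(no output)
```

View pics/ab.png

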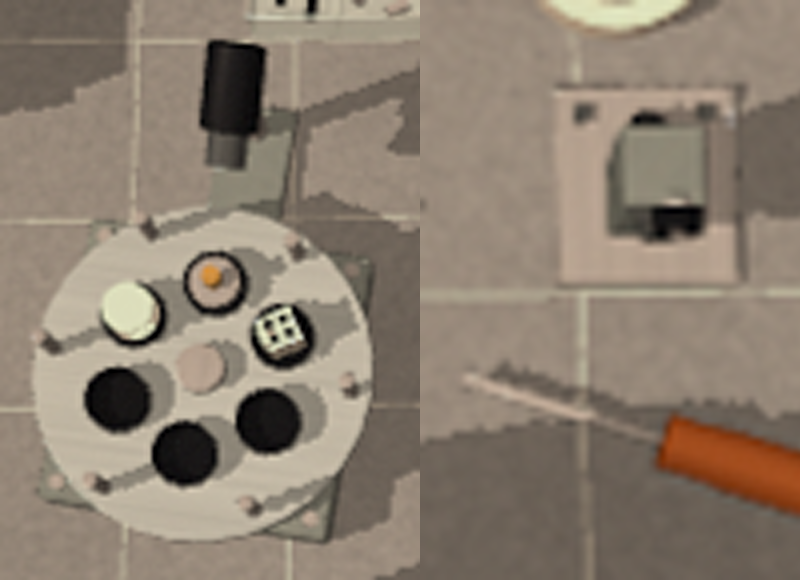

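View pics/s2.png

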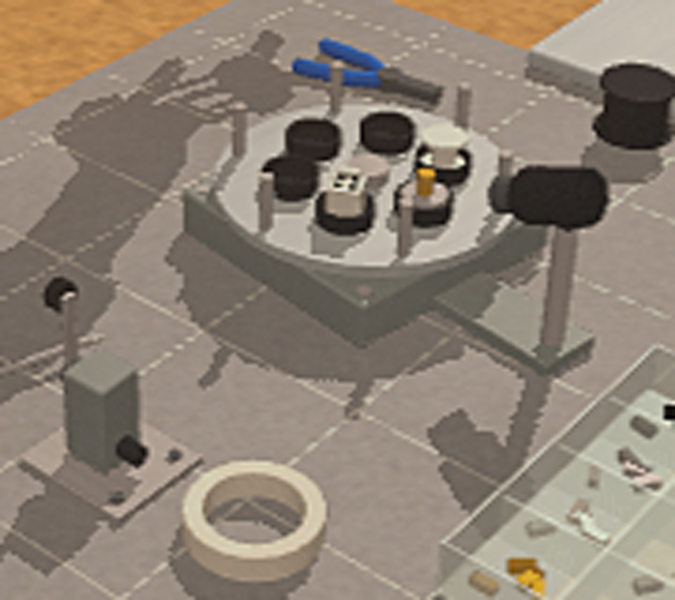

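```bash
cat > h.py <<'E'
import numpy as np,cv2
from plant import r, camrig
def ray(n,uv):
    c=camrig.camera_params(n);R=cv2.Rodrigues(c['rvec'])[0];t=np.array(c['tvec'])
    d=R.T@np.array([(uv[0]-c['cx'])/c['fx'],(uv[1]-c['cy'])/c['fy'],1]);return -R.T@t,d
def on(n,uv,z):
    o,d=ray(n,uv);return o+d*(z-o[2])/d[2]
def tri(a,b,):
    (o1,d1),(o2,d2)=ray("top",a),ray("scene",b)
    k=np.linalg.lstsq(np.c_[d1,-d2],o2-o1,rcond=None)[0];p,q=o1+k[0]*d1,o2+k[1]*d2
    return (p+q)/2,np.linalg.norm(p-q)
def proj(n,P):
    c=camrig.camera_params(n);K=np.array([[c['fx'],0,c['cx']],[0,c['fy'],c['cy']],[0,0,1]])
    return cv2.projectPoints(np.array(P,float).reshape(-1,3),c['rvec'],c['tvec'],K,None)[0].reshape(-1,2)
E
python3 - <<'E'
from h import *
np.set_printoptions(precision=4,suppress=True)
L=lambda x,y:(165+x/4-.4,115+y/4-.4)
B=lambda x,y:(295+(x-420)/6.444-.4,170+y/6.444-.4)
S=lambda x,y:(220+x/3.75-.4,160+y/3.75-.4)
print("disc",on("top",L(203,374),.052))
pt=np.array([on("top",L(*p),.094) for p in [(148,228),(300,250),(350,384),(250,505),(98,483),(50,343)]])
c=pt.mean(0);print("pegs",pt,c,np.hypot(*(pt-c)[:,:2].T),np.degrees(np.arctan2((pt-c)[:,1],(pt-c)[:,0])))
for n,p,z in [("housing",(279,331),.082),("jack",(211,275),.084),("bob",(131,311),.082)]:
    q=on("top",L(*p),z);d=q-c;print(n,q,np.hypot(*d[:2]),np.degrees(np.arctan2(d[1],d[0])))
print("roller",tri(B(675,220),S(61,294)),on("top",B(675,220),.11))
print("foot",[on("top",B(*p),.004) for p in [(555,88),(743,85),(748,283),(560,285)]])
print("block",[on("top",B(*p),.07) for p in [(625,125),(706,125),(703,205),(625,205)]])
print("camtip",on("top",L(225,168),.1),on("top",L(232,85),.13))
print("driver",on("top",B(468,377),.01)); print("tape",on("top",(326,160),.02))
E
```

```text
disc [0.5427 0.1616 0.052 ]
pegs [[0.6283 0.1915 0.094 ]
 [0.6131 0.0958 0.094 ]
 [0.5272 0.0641 0.094 ]
 [0.4528 0.1248 0.094 ]
 [0.4672 0.2178 0.094 ]
 [0.5549 0.2504 0.094 ]] [0.5406 0.1574 0.094 ] [0.0941 0.0951 0.0942 0.0936 0.0951 0.0941] [  21.243   -40.3747  -98.1531 -159.6076  140.5448   81.2279]
housing [0.5639 0.1097 0.082 ] 0.05308815243651379 -64.00699915829749
jack [0.6    0.1528 0.084 ] 0.05962908261930856 -4.410207912977133
bob [0.5777 0.2031 0.082 ] 0.0588474358969363 50.92973836076335
roller (array([ 0.539 , -0.1376,  0.1091]), np.float64(0.00139196365175804)) [ 0.5392 -0.1369  0.11  ]
foot [array([ 0.6184, -0.1018,  0.004 ]), array([ 0.6189, -0.1811,  0.004 ]), array([ 0.534 , -0.1799,  0.004 ]), array([ 0.534 , -0.1018,  0.004 ])]
block [array([ 0.586 , -0.1236,  0.07  ]), array([ 0.5857, -0.1556,  0.07  ]), array([ 0.5534, -0.1533,  0.07  ]), array([ 0.5537, -0.1226,  0.07  ])]
camtip [0.6653 0.1429 0.1   ] [0.7089 0.1352 0.13  ]
driver [ 0.4948 -0.0625  0.01  ]
tape [ 0.6788 -0.1304  0.02  ]
```

```bash
cat >> h.py <<'E'
from scipy.spatial.transform import Rotation as Ro
AX=np.array([.5415,.1595])
def goto(p,phi):
    s=r.get_state();R=Ro.from_quat(s['eef_rot']).as_matrix();f=np.radians(phi)
    T=np.c_[[-np.sin(f),np.cos(f),0],[np.cos(f),np.sin(f),0],[0,0,-1]]
    print(np.round(R.T@(np.array(p)-s['tool_pos']),4),np.round(Ro.from_matrix(R.T@T).as_rotvec(),4))
def peg(th,rad=.097): return AX+rad*np.array([np.cos(np.radians(th)),np.sin(np.radians(th))])
E
python3 - <<'E'
from h import *
goto([*peg(-159.2),.17],110.8)
E
```

```text
[-0.3977 -0.3781  0.0687] [-1.600e-03 -4.000e-04 -6.467e-01]
```

Units first: shifts go in units of 20 mm. So -0.36 m is -18, -0.31 m is -15.5.

run_rows(segments=[1, -2, -1.9, 0, 0, 0, -0.06, 1, -4, -3.8, 0, 0, 0, -0.13, 1, -6, -5.7, 0, 0, 0, -0.2, 1, -8, -7.6, 0, 0, 0, -0.26, 1, -10, -9.5, 0, 0, 0, -0.32, 1, -12, -11.4, 0, 0, 0, -0.39, 0.6, -14, -13.3, 0, 0, 0, -0.45, 0.4, -15.5, -14.75, 0, 0, 0, -0.52, 0.3, -17, -16.25, 0, 0, 0, -0.58, 0.25, -18, -17.25, 0, 0, 0, -0.645])

```text
clock: 1.1
tool_pos: [0.4246, 0.1659, 0.2386]
eef_rot: [-0.181, 0.984, -0.0, -0.0]
contact_force: [0.7, 0.8, 0.2]
opening: 0.664
finger_force: 0.0
```

```bash
python3 - <<'E'
from h import *
goto([*peg(-159.2),.17],110.8)
E
```

```text
[-0.01   -0.0475  0.0686] [-0.0001 -0.0003  0.0006]
```

To row units: -0.01 m is -0.5, 0.068 m is 3.4.

run_rows(segments=[0.27, -0.25, -1.25, 1.5, 0, 0, 0, 0.27, -0.5, -2.4, 3.4, 0, 0, 0, 0.27, -0.5, -2.4, 3.4, 0, 0, 0, 0.27, -0.5, -2.4, 3.4, 0, 0, 0, 0.27, -0.5, -2.4, 3.4, 0, 0, 0, 0.27, -0.5, -2.4, 3.4, 0, 0, 0])

```text
clock: 1.7
tool_pos: [0.4505, 0.1284, 0.172]
eef_rot: [-0.181, 0.984, 0.001, 0.001]
contact_force: [-0.6, -0.1, -0.7]
opening: 0.272
finger_force: 0.0
```

```bash
python3 - <<'E'
from h import *
print(camrig.camera_params("wrist"))
cv2.imwrite("pics/w1.png",camrig.snapshot("wrist")[:,:,::-1])
goto([*peg(-159.2),.17],110.8)
E
```

```text
{'fx': 325.19226210127806, 'fy': 325.19226210127806, 'cx': 280.73900091540673, 'cy': 217.4591460578673, 'rvec': array([-1.66969636, -2.42061353, -0.38317057]), 'tvec': array([ 0.04005807, -0.46568581,  0.18169514])}
[ 0.0008 -0.0031  0.0019] [0.0005 0.0026 0.0004]
```

View pics/w1.png

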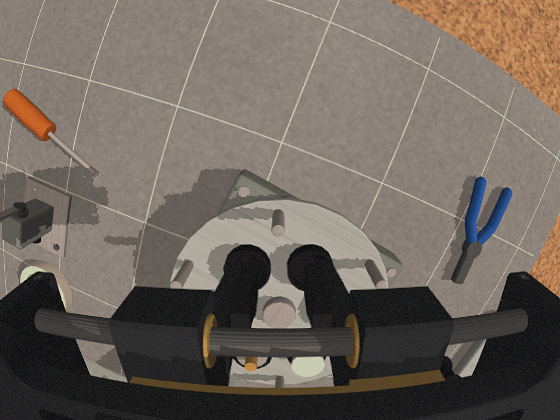

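```bash
python3 - <<'E'
from h import *
c=camrig.camera_params("wrist");R=cv2.Rodrigues(c['rvec'])[0];t=np.array(c['tvec']).ravel()
def pw(P):
    v=R@np.array(P)+t;th=np.arctan2(np.hypot(*v[:2]),v[2]);k=c['fx']*th/np.hypot(*v[:2]);return np.round([c['cx']+k*v[0],c['cy']+k*v[1]],1)
s=r.get_state();Rt=Ro.from_quat(s['eef_rot']).as_matrix();p=s['tool_pos'];print(p)
print("tcp",pw(p),"tips",pw(p+Rt@[0,.012,0]),pw(p-Rt@[0,.012,0]))
for a in(-159.2,-99.2,140.8):print(a,pw([*peg(a),.094]),pw([*peg(a),.052]))
def wray(uv,z):
    d=np.array([uv[0]-c['cx'],uv[1]-c['cy']]);n=np.hypot(*d);a=n/c['fx']
    d=R.T@np.array([*(d/n*np.sin(a)),np.cos(a)]);o=-R.T@t;return o+d*(z-o[2])/d[2]
for u in[(279,211),(173,286),(382,284)]:print(wray(u,.094))
E
```

```text
[0.45052402 0.1282099  0.17194555]
tcp [281.3 279.8] tips [305.  279.7] [257.5 279.7]
-159.2 [276.8 226.6] [277.3 210. ]
-99.2 [173.6 282.6] [186.7 260.6]
140.8 [381.2 282.7] [368.7 260.6]
[0.43922769 0.12240599 0.094     ]
[0.52941756 0.06399532 0.094     ]
[0.4671613  0.22205282 0.094     ]
```

To row units: -0.003 m is -0.15, 0.103 m is 5.15.

run_rows(segments=[0.27, 0.05, -0.15, 1.5, 0, 0, 0, 0.27, 0.05, -0.15, 3, 0, 0, 0, 0.27, 0.05, -0.15, 4, 0, 0, 0, 0.27, 0.05, -0.15, 4.75, 0, 0, 0, 0.27, 0.05, -0.15, 5.15, 0, 0, 0, 0.27, 0.05, -0.15, 5.15, 0, 0, 0])

```text
clock: 2.35
tool_pos: [0.4502, 0.1242, 0.0675]
eef_rot: [-0.18, 0.984, 0.0, -0.0]
contact_force: [0.1, -0.4, 0.2]
opening: 0.272
finger_force: 0.0
```

```bash
python3 - <<'E'
from h import *
goto([*peg(-159.2),.068],110.8)
for a in (9,18,27,36,45,54,60): print(a);goto([*peg(-159.2+a),.068],110.8+a)
E
```

```text
[-0.0009  0.0006 -0.0005] [ 0.0001 -0.0003 -0.0005]
9
[-0.0021 -0.0145 -0.0005] [ 1.000e-04 -3.000e-04 -1.575e-01]
18
[-0.0056 -0.0293 -0.0005] [ 1.000e-04 -3.000e-04 -3.146e-01]
27
[-0.0115 -0.0434 -0.0005] [ 1.000e-04 -3.000e-04 -4.717e-01]
36
[-0.0194 -0.0564 -0.0005] [ 2.000e-04 -3.000e-04 -6.288e-01]
45
[-0.0293 -0.0679 -0.0005] [ 2.000e-04 -3.000e-04 -7.859e-01]
54
[-0.0409 -0.0778 -0.0005] [ 2.000e-04 -3.000e-04 -9.429e-01]
60
[-0.0494 -0.0834 -0.0005] [ 2.0000e-04 -3.0000e-04 -1.0477e+00]
```

run_rows(segments=[0.27, -0.025, -0.2, 0, 0, 0, -0.04, 0.27, -0.05, -0.4, 0, 0, 0, -0.08, 0.27, -0.075, -0.6, 0, 0, 0, -0.12, 0.27, -0.1, -0.775, 0, 0, 0, -0.16, 0.27, -0.15, -1, 0, 0, 0, -0.21, 0.27, -0.2, -1.25, 0, 0, 0, -0.26, 0.27, -0.275, -1.475, 0, 0, 0, -0.315, 0.27, -0.375, -1.725, 0, 0, 0, -0.367, 0.27, -0.475, -1.95, 0, 0, 0, -0.42, 0.27, -0.575, -2.175, 0, 0, 0, -0.472])

```text
clock: 3.35
tool_pos: [0.4768, 0.088, 0.0682]
eef_rot: [-0.407, 0.913, 0.001, 0.001]
contact_force: [-2.0, 4.0, 2.5]
opening: 0.272
finger_force: 1.8
```

```bash
python3 - <<'E'
from h import *
for a in (27,36,45,54,60): print(a);goto([*peg(-159.2+a),.068],110.8+a)
E
```

```text
27
[0.0005 0.0001 0.0002] [0.0012 0.0025 0.0038]
36
[-0.0006 -0.0151  0.0002] [ 0.001   0.0026 -0.1533]
45
[-0.0041 -0.0299  0.0002] [ 0.0008  0.0027 -0.3104]
54
[-0.0099 -0.044   0.0002] [ 0.0006  0.0027 -0.4675]
60
[-0.0149 -0.0528  0.0002] [ 4.000e-04  2.800e-03 -5.722e-01]
```

run_rows(segments=[0.27, -0.01, -0.3, 0, 0, 0, -0.06, 0.27, -0.05, -0.6, 0, 0, 0, -0.12, 0.27, -0.085, -0.9, 0, 0, 0, -0.18, 0.27, -0.15, -1.2, 0, 0, 0, -0.24, 0.27, -0.2, -1.475, 0, 0, 0, -0.305, 0.27, -0.3, -1.725, 0, 0, 0, -0.36, 0.27, -0.4, -1.975, 0, 0, 0, -0.415, 0.27, -0.5, -2.2, 0, 0, 0, -0.47, 0.27, -0.625, -2.425, 0, 0, 0, -0.52, 0.27, -0.75, -2.64, 0, 0, 0, -0.57])

```text
clock: 4.35
tool_pos: [0.5263, 0.0609, 0.0678]
eef_rot: [-0.646, 0.763, -0.001, -0.0]
contact_force: [-0.1, 0.4, 0.1]
opening: 0.27
finger_force: 0.0
```

run_rows(segments=[0.27, 0, 0, 0, 0, 0, 0, 0.27, 0, 0, 0, 0, 0, 0, 0.27, 0, 0, 0, 0, 0, 0])

```text
clock: 4.65
tool_pos: [0.5255, 0.0622, 0.0677]
eef_rot: [-0.645, 0.764, -0.0, -0.0]
contact_force: [0.5, -0.4, 0.5]
opening: 0.27
finger_force: 0.0
```

```bash
python3 - <<'E'
from h import *
goto([*peg(-99.2),.068],170.8)
cv2.imwrite("pics/t2.png",cv2.resize(camrig.snapshot("top")[115:260,165:270,::-1],(420,580),interpolation=cv2.INTER_CUBIC))
E
```

```text
[-0.0017 -0.0003 -0.0003] [ 0.0002 -0.0004 -0.0075]
```

View pics/t2.png

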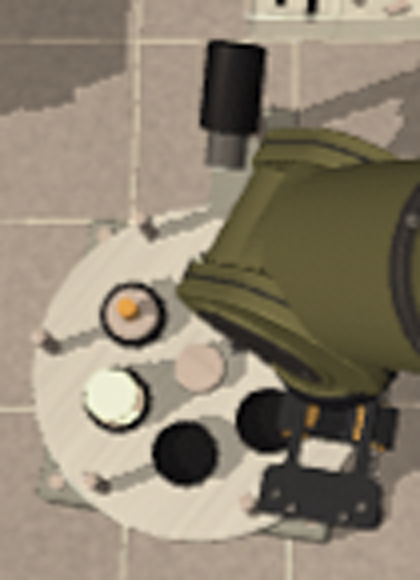

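To row units: -0.105 m is -5.25, -0.08 m is -4.

run_rows(segments=[0.27, 0, 0, -1, 0, 0, 0, 0.27, 0, 0, -2.5, 0, 0, 0, 0.27, 0, 0, -4, 0, 0, 0, 0.2, 0, 0, -5.25, 0, 0, 0, 0, 0, 0, -5.25, 0, 0, 0, 0, 0, 0, -5.25, 0, 0, 0])

```text
clock: 5.3
tool_pos: [0.5256, 0.0623, 0.1728]
eef_rot: [-0.645, 0.764, -0.0, 0.0]
contact_force: [-0.6, -0.7, -0.9]
opening: 0.039
finger_force: 0.0
```

```bash
python3 - <<'E'
from h import *
goto([.535,-.075,.17],180)
E
```

```text
[ 0.1338 -0.0322  0.0029] [-0.0006 -0.0004 -0.1677]
```

Move clear of the table and confirm the housing before tripping.

To row units: 0.134 m is 6.7, 0.115 m is 5.75.

run_rows(segments=[0, 2, -0.5, 0, 0, 0, -0.05, 0, 4, -1, 0, 0, 0, -0.1, 0, 5.75, -1.4, 0, 0, 0, -0.15, 0, 6.7, -1.6, 0, 0, 0, -0.168, 0, 6.7, -1.6, 0, 0, 0, -0.168, 0, 6.7, -1.6, 0, 0, 0, -0.168])

```text
clock: 5.9
tool_pos: [0.5343, -0.0742, 0.1718]
eef_rot: [0.707, -0.707, -0.001, 0.0]
contact_force: [0.1, 0.6, -0.3]
opening: 0.006
finger_force: 0.0
```

```bash
python3 - <<'E'
from h import *
goto([.535,-.085,.088],180)
t=cv2.resize(camrig.snapshot("top")[115:260,165:270,::-1],(420,580),interpolation=cv2.INTER_CUBIC)
s=cv2.resize(camrig.snapshot("scene")[175:315,225:315,::-1],(373,580),interpolation=cv2.INTER_CUBIC)
cv2.imwrite("pics/t3.png",np.hstack([t,s]))
E
```

```text
[ 0.0109 -0.0009  0.0837] [0.0016 0.0012 0.0002]
```

View pics/t3.png

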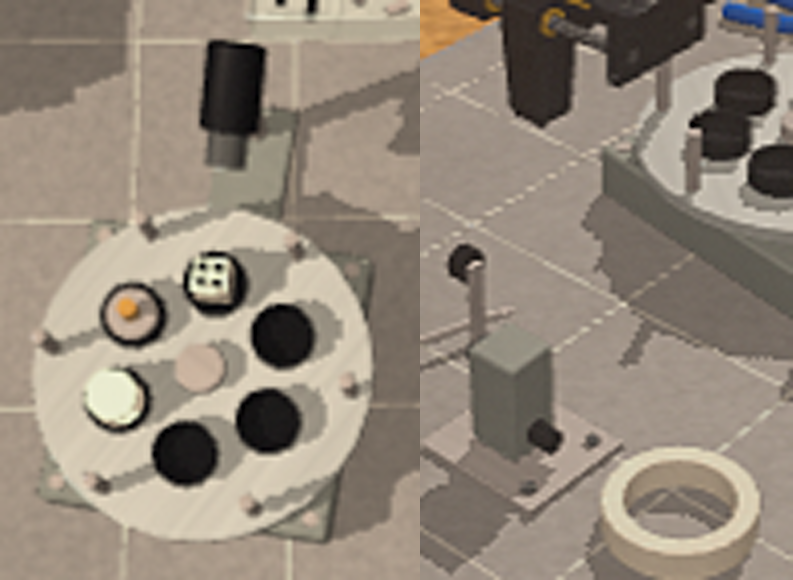

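```bash
python3 - <<'E'
from h import *
h=on("top",(165+211/4-.4,115+280/4-.4),.082)[:2];c=peg(-9.2,.056);print(h,c,np.linalg.norm(h-c))
E
```

```text
[0.59730313 0.15306736] [0.59677963 0.15054665] 0.002574494245076081
```

run_rows(segments=[0, 0.5, -0.05, 1.5, 0, 0, 0, 0, 0.5, -0.05, 3, 0, 0, 0, 0, 0.5, -0.05, 4.15, 0, 0, 0, 0, 0.5, -0.05, 4.15, 0, 0, 0, 0, 0.5, -0.05, 4.15, 0, 0, 0])

```text
clock: 6.5
tool_pos: [0.5361, -0.0833, 0.0901]
eef_rot: [0.708, -0.706, -0.0, -0.0]
contact_force: [-0.3, 0.4, -0.4]
opening: 0.002
finger_force: 0.0
```

run_rows(segments=[0, 0.4, 0, 0, 0, 0, 0, 0, 0.8, 0, 0, 0, 0, 0, 0, 1.2, 0, 0, 0, 0, 0, 0, 1.5, 0, 0, 0, 0, 0, 0, 1.5, 0, 0, 0, 0, 0])

```text
clock: 7.0
tool_pos: [0.5358, -0.1169, 0.0898]
eef_rot: [-0.706, 0.708, -0.0, -0.0]
contact_force: [-0.1, -0.2, -0.6]
opening: 0.008
finger_force: 0.0
```

To row units: 0.03 m is 1.5, 0.024 m is 1.2.

run_rows(segments=[0, 0.3, 0, 0, 0, 0, 0, 0, 0.6, 0, 0, 0, 0, 0, 0, 0.9, 0, 0, 0, 0, 0, 0, 1.2, 0, 0, 0, 0, 0, 0, 1.5, 0, 0, 0, 0, 0, 0, 1.5, 0, 0, 0, 0, 0])

```text
clock: 7.6
tool_pos: [0.536, -0.1452, 0.0896]
eef_rot: [-0.707, 0.707, 0.0, 0.0]
contact_force: [0.2, 3.7, 0.2]
opening: 0.005
finger_force: 1.6
```

```bash
python3 - <<'E'
from h import *
t=cv2.resize(camrig.snapshot("top")[170:240,290:370,::-1],(400,350),interpolation=cv2.INTER_CUBIC)
s=cv2.resize(camrig.snapshot("scene")[195:295,195:305,::-1],(385,350),interpolation=cv2.INTER_CUBIC)
cv2.imwrite("pics/t4.png",np.hstack([t,s]))
E
```

```text
(no output)
```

View pics/t4.png

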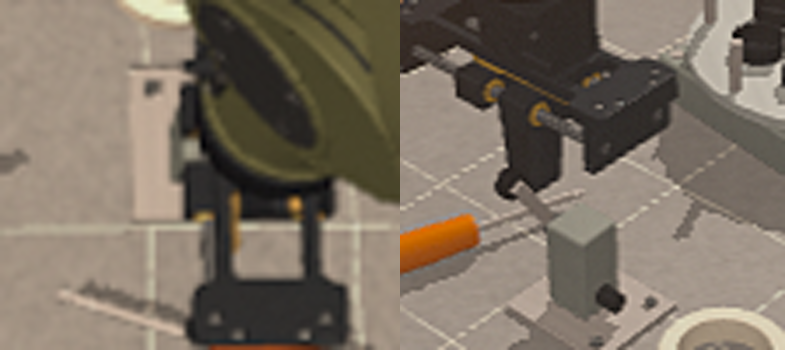

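To row units: 0.004 m is 0.2.

run_rows(segments=[0, 0.2, 0, 0, 0, 0, 0, 0, 0.2, 0, 0, 0, 0, 0, 0, 0.2, 0, 0, 0, 0, 0])

```text
clock: 8.0
tool_pos: [0.5361, -0.1488, 0.0897]
eef_rot: [0.707, -0.707, -0.0, -0.0]
contact_force: [-0.2, 3.3, 0.8]
opening: 0.005
finger_force: 1.8
```

run_rows(segments=[0, -0.3, 0, 0, 0, 0, 0, 0, -0.6, 0, 0, 0, 0, 0, 0, -0.9, 0, 0, 0, 0, 0, 0, -1.2, 0, 0, 0, 0, 0, 0, -1.6, 0, 0, 0, 0, 0, 0, -2.25, 0, 0, 0, 0, 0, 0, -3.25, 0, 0, 0, 0, 0, 0, -3.25, -1.5, 0, 0, 0, 0, 0, -3.25, -3.5, 0, 0, 0, 0, 0, -3.25, -4.5, 0, 0, 0, 0])

```text
clock: 9.0
tool_pos: [0.6288, -0.0826, 0.0899]
eef_rot: [0.707, -0.707, 0.001, -0.001]
contact_force: [-0.6, 0.7, -0.4]
opening: 0.007
finger_force: 0.0
```

run_rows(segments=[0, 0, -1.5, 0, 0, 0, 0, 0, 0, -1.5, 0, 0, 0, 0, 0, 0, -1.5, 0, 0, 0, 0])

```text
clock: 9.3
tool_pos: [0.6554, -0.083, 0.0892]
eef_rot: [0.707, -0.707, -0.0, 0.0]
contact_force: [-0.6, -1.0, -0.3]
opening: 0.005
finger_force: 0.0
```

```bash
python3 - <<'E'
from h import *
t=cv2.resize(camrig.snapshot("top")[115:260,165:270,::-1],(420,580),interpolation=cv2.INTER_CUBIC)
s=cv2.resize(camrig.snapshot("scene")[175:315,225:315,::-1],(373,580),interpolation=cv2.INTER_CUBIC)
cv2.imwrite("pics/t5.png",np.hstack([t,s]))
E
```

```text
(no output)
```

View pics/t5.png

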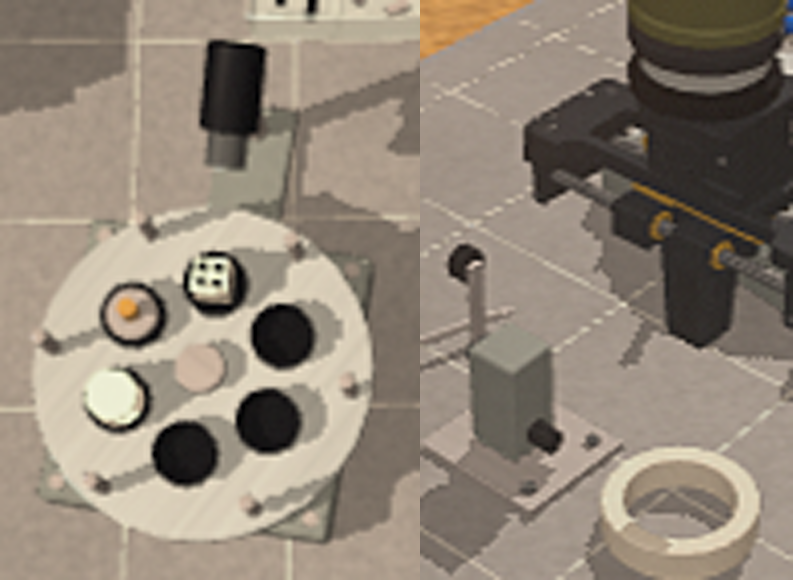

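The last retreat rows carried the lift in the y column, so the tool slid 12 cm in +x instead of rising. It touched nothing. The picture shows the housing still in the camera cup at (211,280), the roller upright again at (465,262), and the arm clear of everything.

```bash
python3 -c "
from plant import r, camrig
print(r.finish_job())"
```

```text
the job is handed in; nothing more can be done
None
```

The job is handed in, with no verdict returned: I turned the table one position anticlockwise, the housing sits about 2.6 mm from the camera spot by my measurement, and I pushed the roller arm to an estimated 0.6 rad (the trip angle is 0.4) before it sprang back upright.

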